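# Hold a tube carrier out over the code reader

### The job

The codes under the sample tubes have to be read from below: flip the cam lever over to unlock the tube carrier, then pull the carrier by its bow handle straight out over the reader until its outer end is in line with the reader's mark. The loaded end is heavy and would tip down, so keep hold of the carrier and finish while still holding it flat on the deck at the mark, with the tube rack still in its seat. Do not let the carrier dip or touch the reader, and leave the other things on the bench where they are.

Things in the scene. Friction and masses are not known exactly. Their poses are not given: they have to be found in the camera images.
- deck: Loading deck, fixed: a white box 320 long, 180 wide, 100 high with an aluminium top. Its x axis points outward, the way the carrier slides (roughly to the robot's right), y across the deck (roughly away from the robot), z up. Origin on the bench; the top is at z = 100, the front edge at x = +140, the rear edge at x = -180. Two aluminium guide rails, 14 high, run along x at y = +-52 to +-58 and keep the carrier straight with 1.5 mm play each side.
- deck_edge (a point): The middle of the deck's upper front edge, over which the carrier overhangs; axes as the deck.
- lock (a joint): Angle of the cam lever about an axis along the deck's x. 0 = locked: the cam is down in a notch of the carrier's edge and the lever leans 0.85 rad from vertical to the deck's +y, over the carrier. It starts between 0 and 0.25, still locked. It swings up and over to the deck's -y (towards the robot) to its stop at 1.7 = 0.85 rad from vertical on the other side; from 1.35 on the cam is clear of the carrier. It stays where it is left; it takes about 1.5 N at the ball.
- lever_pivot (a point): The lever's pivot, 24 above the deck's top, at deck x = -140, y = -40 (over the rear corner of the carrier on the robot's side). A dark steel bracket around it reaches 34 above the deck top.
- lever_ball (a point): Centre of the black ball, 20 diameter, on the end of the lever; 75 from the pivot. The lever between is a steel rod 10 thick.
- carrier: Tube carrier, loose: a grey-brown plastic plate 380 long (x, outward), 100 wide, 10 thick, lying on the deck between the rails, at the start with its end 80 past the deck's edge. Origin under its centre, x axis outward, z up. About 0.35 kg, plus the rack. It tips over the deck's edge if let go at the mark.
- carrier_handle (a point): Centre of the bar of the carrier's bow handle: a round steel bar 10 thick, 74 long across the carrier (along y), its centre 35 above the plate's top (145 above the bench), 95 behind the carrier's centre and 285 behind its outer end. 30 is free beneath the bar.
- carrier_end (a point): Middle of the outer end face of the carrier plate, half-way up its thickness; axes as the carrier.
- rack: Rack of ten capped sample tubes, loose, 104 long, 60 wide, about 85 high, 0.34 to 0.5 kg, standing in a 7 high lip over a window at the carrier's outer end. Origin under its centre, which is 115 outward of the carrier's centre and 10 above the carrier's origin.
- rack_middle (a point): Centre of the rack, 40 above its underside.
- reader: Code reader, fixed, a grey box 170 long, 150 wide, 65 high with a dark glass window, in front of the deck at a varying distance; 35 is free between it and the carrier above. Origin on the bench under its centre, axes parallel to the deck's.
- mark (a point): The reader's mark, at half the height of the carrier plate, midway between two slender steel pointers that stand on the reader's top either side of the carrier's path, with a thin dark line joining them on the reader's top. Axes as the reader (x outward). The outer end of the carrier belongs in line with the pointers: 160 to 200 past the deck's edge.
- bottle: Bystander: amber reagent bottle, 48 diameter, 85 high, on the bench. Origin under its centre.
- spare_rack: Bystander: black tube rack with a few tubes, 104 x 60 x 85 high, on the bench. Origin under its centre.
- pipette: Bystander: white pipette with blue finger rest lying on the bench, about 265 long (x), 45 wide, 30 high. Origin under it near the middle.
Things that resemble listed ones, but are neither listed nor needed, are in the scene too. Several things look just like the reader: the one meant starts farthest from the robot's base.

How it is judged (in metres and radians):
On the way:
1. the cam lever is flipped over and the carrier is free, still at home (value of joint lock above 1.35 rad and distance of carrier_end from where it was at the start of the episode below 0.02 m), for 0.2 s.
At the end, for the whole second after the job is handed in: The carrier's outer end is within 6 mm of the mark, the carrier flat on the deck (tilt < 0.035 rad, height within 4 mm), straight, at rest, held by the fingers and clear of the reader; the lever is over (> 1.35 rad) and the rack stands in its seat (x of carrier_end in the frame of mark between -0.006 and 0.006 m and angle between carrier_end's own z axis and vertical below 0.035 rad and angle between the x axis of carrier and the x axis of deck, either way round below 0.05 rad and z of carrier in the frame of deck between 0.096 and 0.104 m and contact force between carrier and deck above 0.3 N and contact force between the fingers and carrier above 0.5 N and contact force between carrier and reader below 0.1 N and linear speed of carrier below 0.01 m/s and value of joint lock above 1.35 rad and distance between rack_middle and carrier_end between 0.075 and 0.095 m and angle between the z axis of rack and the z axis of carrier, either way round below 0.05 rad); the arm keeps its last pose, push and grip.
It fails at once if the carrier dips or is lifted (tilts by more than 0.08 rad) (angle between carrier_end's own z axis and vertical above 0.08 rad).
It fails at once if the carrier or the rack touches the reader (contact force between any of carrier, rack and reader above 0.5 N).
It fails at once if a bystander is shifted by more than 3 cm or tipped (distance of any of bottle, spare_rack, pipette from where it was at the start of the episode above 0.03 m or angle between any of bottle, spare_rack's own z axis and vertical above 0.5 rad).
It also fails if it takes over 43 s, if anything falls off the work surface, if the arm or the gripper's body presses on something with over 40 N, if the wrist force passes 120 N, or if a joint passes its speed limit or range.

### The arm

A 6-joint arm with a two-finger parallel gripper is mounted at the origin on the work surface. World frame = base frame: x ahead of the robot, y to its left, z up, the work surface at z = 0. Lengths are in m, angles in degrees, forces in N, time in s.
With the tool pointing down it reaches from about 0.375 to 0.9 m from the base axis. Payload 3.1 kg.
Tool frame: the origin (TCP) lies where the fingers leave the gripper's body, on its centre line; the fingertips stand bot.tips_ahead ahead of it and the grasp point (between the pads) lies 51 mm ahead of it (bot.tips_ahead is the distance from the TCP to the fingertips, in m); z points along the fingers, x is the direction in which the jaws open and shut, and the axes are right-handed (so a half turn about z gives the same grasp; the last joint's range is limited). The gripper opens to 87 mm and grips with 3 to 60 N. Pads are 19 mm wide; open, the fingers measure 117 mm over their backs; the gripper's body (75 mm by 190 mm) begins 51 mm behind the grasp point.
Start: joints at [59.272, 30.224, 82.088, -0, 67.689, -10.227], TCP at [0.219, 0.585, 0.292] pointing down, gripper open.
Joint ranges: [-176.69, 176.69], [-43.24, 126.21], [12.49, 139.97], [-82, 262], [0, 151.66], [-163.58, 163.58]. Speed limits (degrees/s): [159.86, 159.86, 180, 180, 180, 180].

### API

Orientations are given as a 3x3 rotation matrix whose columns are the frame's x, y, z axes.
In Python, from rig import bot, vision, nets gives the robot as it stands.
- The arm moves only by the tool play_rows, never from a script. Its argument "series" is a list of rows, each an object of numbers: "tx", "ty", "tz": the shift along the world's x, y, z as a fraction of full scale; "turn": the turn about the world's z as a fraction of full scale. A call has 1 to 10 rows; each row shifts and turns the commanded pose from where the row before left it; what a row does not reach is not made up. Full scale, the value 1, is 0.8 m for a shift and 60 degrees for a turn. A row lasts 1/10 s, in which the tool goes at most 50 mm and 8.59 degrees, less where a joint would pass 70% of its speed; a pose out of reach is approached as far as the arm can. A call with a number of a shift or a turn outside -1 to 1 is refused whole. A call with a gripper value outside its range is refused whole. "gripper" is the opening, from 0 (shut) to 1 (fully open), set as the call begins (left out, the last holds). The fingers move at their own pace and stop on an object; the grip force is fixed at half the most. Time passes only in rows, so rows that do not move let the fingers close. It gives the time, the measured TCP pose, the force and the opening at its end, in the units of the state.
- bot.read_state(): the state, without advancing time (a new reading comes with each control period).
- vision.capture(name): name is "scene" or "top"; returns a dict with "pixels" (420x560x3 uint8, blue, green, red), "fx", "fy", "cx", "cy" (pixels), "D" ([k1, k2, p1, p2, k3] as OpenCV has them; the pictures are not rectified), "extrinsics" (4x4, takes a point from camera to world coordinates). Camera axes: x right, y down, z forward; pixel columns grow to the right and rows downward; lengths in m; the calibration is good to about 2 mm. A picture is of the moment at which its call begins. There is no depth.
- bot.hand_in(): hands the job in, once; it reports no verdict.
Trained networks look in a picture, given as the dict that the camera call returned (one of the last four; its "shot" number tells which), for a name from the list of things; names that differ only in an ending like _2 or _b are one class to them, and where a whole thing is asked for, a point or a joint stands for the part that bears it (a point fixed in the world has none). Each returns a list of dicts, best first, with "confidence" (0 to 1); they miss things now and then, are a little off and sometimes report something else, mostly with a low value. They report only what shows in the picture. A call takes as long as a camera call. They do not tell look-alikes from the thing itself.
- nets.look_for(picture, query): "at" ([column, row] as shares, 0 to 1, of the picture: columns of its width, rows of its height, amid what is visible of it).
- nets.masks_of(picture, query): "region" (420x560 bool, what is visible of it) and "at" ([column, row] as shares, 0 to 1, of the picture: columns of its width, rows of its height, amid what is visible of it).
The state is a dict: "time_s": time; "joint_positions": joint angles; "qvel": joint speeds; "tau": joint torques, N m; "position": TCP position; "tcp_rot": TCP orientation; "force": force on the tool from outside, world axes, zero at the start; "moment": the same for the moment, N m; "opening": opening from 0.0 (shut) to 1.0 (fully open).
Only numpy, scipy, OpenCV 4.12 (cv2) and the standard library are available. Lean on these libraries where they do the work, as an engineer would, in place of code of your own. Each camera call takes 0.05 s, during which the arm holds its last target.

## Working session

There is one attempt and no reset: what is moved stays moved. The work goes in short steps, Python scripts to look and compute and a tool call to move; the robot and the scene stay as the last step left them, time stands still between calls to the robot, and variables do not carry over. Pictures are saved under pics/ and viewed, and the job is handed in when it is done.

Besides the shell and the picture viewer there is one more tool, called after "Call:" by a JSON object that holds its "fn" and its "kwargs". play_rows: Moves the arm, as the interface text tells. Shift numbers are shares of 0.8 m and turn numbers shares of 60 degrees, none past 1 either way. Its arguments: {"type":"object","properties":{"series":{"type":"array"},"gripper":{"type":"number"}},"required":["series"]}

```bash
ls; mkdir -p pics; python3 - <<'E'
from rig import bot, vision, nets
import cv2
s=bot.read_state(); print(s, bot.tips_ahead)
for n in ["scene","top"]:
    p=vision.capture(n); cv2.imwrite(f"pics/{n}0.png",p["pixels"])
    print(n,{k:v for k,v in p.items() if k!="pixels"})
    for q in ["deck","lock","lever_ball","carrier","carrier_handle","rack","reader","bottle","spare_rack","pipette"]:
        print(q,[( [round(r["at"][0]*560),round(r["at"][1]*420)],round(r["confidence"],2)) for r in nets.look_for(p,q)])
E
```

```text
pics
{'time_s': 0.0, 'joint_positions': array([ 5.92730458e+01,  3.02779686e+01,  8.21553615e+01, -2.08955092e-03,
        6.76862506e+01, -1.02263310e+01]), 'qvel': array([ 0.02904781, -0.0217421 ,  0.03129315, -0.01245268, -0.02597599,
       -0.07291746]), 'tau': array([ 1.30752604e-03, -4.40028727e+01, -1.76593101e+01,  6.33817725e-02,
        5.79895510e-02, -1.52559260e-04]), 'position': array([0.2185626 , 0.58493515, 0.29128783]), 'tcp_rot': array([[ 3.50203497e-01,  9.36673067e-01, -1.03738293e-03],
       [ 9.36671376e-01, -3.50204871e-01, -1.81131272e-03],
       [-2.05990440e-03, -3.37358852e-04, -9.99997821e-01]]), 'force': array([-0.33541929,  0.39546269, -0.15424244]), 'moment': array([-0.01495161, -0.00993603, -0.00713783]), 'opening': 1.0010434779711115} 0.0697
scene {'fx': 389.4397459007553, 'fy': 389.4397459007553, 'cx': 282.49107317195694, 'cy': 208.03649539491266, 'D': array([-0.07845485,  0.        ,  0.        ,  0.        ,  0.        ]), 'extrinsics': array([[ 0.77643874,  0.45739961, -0.43350718,  0.93138035],
       [ 0.63016772, -0.56965301,  0.52762116, -0
[... 685 characters left out ...]
.        ,  0.        ,  0.        ]), 'extrinsics': array([[-0.02214697, -0.99052297,  0.13554983,  0.30746856],
       [-0.99971005,  0.02322329,  0.00636412, -0.04929029],
       [-0.00945172, -0.13536958, -0.99075009,  1.39043287],
       [ 0.        ,  0.        ,  0.        ,  1.        ]]), 'shot': 2}
deck [([241, 195], 0.63)]
lock [([200, 177], 0.65)]
lever_ball [([201, 178], 0.67), ([306, 169], 0.64)]
carrier [([253, 177], 0.7), ([237, 193], 0.24)]
carrier_handle [([250, 174], 0.67)]
rack [([307, 172], 0.75)]
reader [([392, 311], 0.84), ([189, 276], 0.82), ([356, 180], 0.63)]
bottle [([357, 232], 0.57), ([353, 173], 0.22)]
spare_rack [([245, 130], 0.95)]
pipette [([256, 236], 0.79)]
```

View pics/scene0.png

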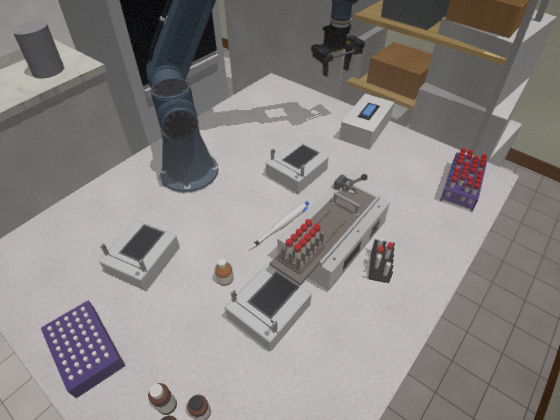

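View pics/top0.png

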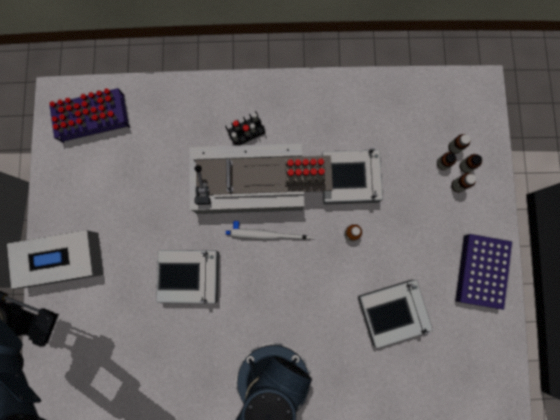

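```bash
cat > h.py <<'E'
import numpy as np, cv2
def K(p): return np.array([[p["fx"],0,p["cx"]],[0,p["fy"],p["cy"]],[0,0,1.]])
def proj(p,P):
    T=np.linalg.inv(p["extrinsics"]); P=np.atleast_2d(P).astype(float)
    r,_=cv2.Rodrigues(T[:3,:3])
    return cv2.projectPoints(P,r,T[:3,3],K(p),np.array(p["D"]))[0].reshape(-1,2)
def back(p,uv,z):
    n=cv2.undistortPoints(np.array(uv,float).reshape(-1,1,2),K(p),np.array(p["D"])).reshape(-1,2)
    E=p["extrinsics"]; d=np.c_[n,np.ones(len(n))]@E[:3,:3].T; o=E[:3,3]
    return o+d*((z-o[2])/d[:,2])[:,None]
def crop(p,name,x0,y0,x1,y1,f,lines=()):
    im=cv2.resize(p["pixels"][y0:y1,x0:x1],None,fx=f,fy=f,interpolation=cv2.INTER_CUBIC)
    for a,b,c in lines:
        q=[tuple(int(v) for v in (np.array(t)-[x0,y0]+.5)*f) for t in (a,b)]
        cv2.line(im,q[0],q[1],c,1,cv2.LINE_AA)
    cv2.imwrite(name,im)
E
python3 - <<'E'
from h import *; from rig import vision
import pickle
t=vision.capture("top"); s=vision.capture("scene"); pickle.dump((t,s),open("p0.pkl","wb"))
crop(t,"pics/t1.png",180,135,390,225,3.8)
crop(s,"pics/s1.png",220,165,400,345,3.3)
E
```

```text
(no output)
```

View pics/t1.png

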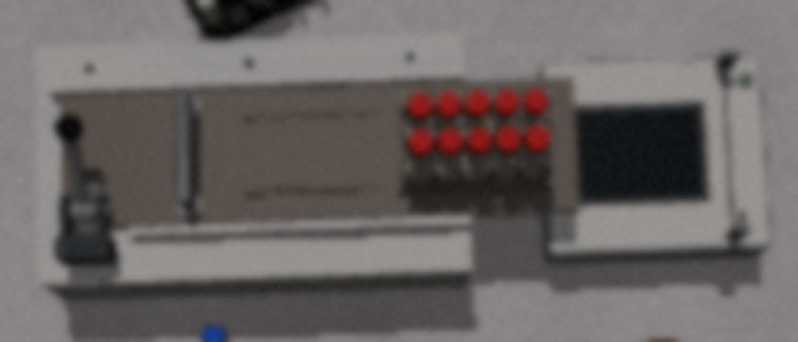

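View pics/s1.png

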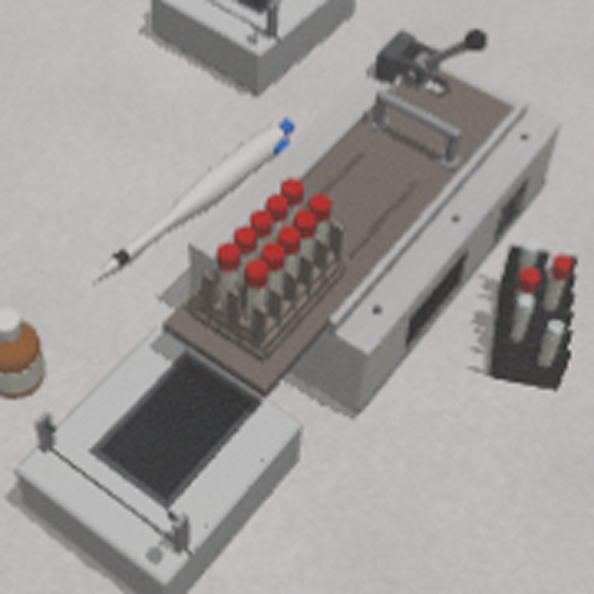

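```bash
cat > fit.py <<'E'
from h import *; import pickle
from scipy.optimize import least_squares
t,s=pickle.load(open("p0.pkl","rb"))
ct=lambda x,y:[(x+.5)/3.8-.5+180,(y+.5)/3.8-.5+135]
cs=lambda x,y:[(x+.5)/3.3-.5+220,(y+.5)/3.3-.5+165]
D=[("t",ct(37,48),(-.18,.09,.1)),("t",ct(463,40),(.14,.09,.1)),("t",ct(472,270),(.14,-.09,.1)),("t",ct(48,285),(-.18,-.09,.1)),
("s",cs(365,350),(.14,.09,.1)),("s",cs(558,125),(-.18,.09,.1)),("s",cs(358,413),(.14,.09,0)),
("t",ct(573,78),(.22,.05,.11)),("t",ct(577,212),(.22,-.05,.11)),
("s",cs(265,382),(.22,.05,.11)),("s",cs(165,322),(.22,-.05,.11))]
W=lambda q,P:np.array([q[0]+np.cos(q[2])*P[0]-np.sin(q[2])*P[1],q[1]+np.sin(q[2])*P[0]+np.cos(q[2])*P[1],P[2]])
def run(cams):
    f=lambda q:np.concatenate([proj({"t":t,"s":s}[c],W(q,P))[0]-uv for c,uv,P in D if c in cams])
    r=least_squares(f,[.55,-.05,-1.57],loss="soft_l1"); return r.x,f(r.x).reshape(-1,2)
if __name__=="__main__":
    for c in ["t","s","ts"]:
        q,res=run(c); print(c,q,np.degrees(q[2])); print(res.round(1).tolist())
    def todeck(P): 
        d=P[:,:2]-q[:2]; c,n=np.cos(q[2]),np.sin(q[2]); return np.c_[d@[c,n],d@[-n,c]]*1000
    print("mark line top", todeck(back(t,[ct(730,75),ct(739,238)],.065)))
    print("mark line scene", todeck(back(s,[cs(50,449),cs(174,548)],.065)))
    print("cap end top", todeck(back(t,[ct(573,78),ct(577,212)],.11)), "scene",todeck(back(s,[cs(265,382),cs(165,322)],.11)))
    print("handle", todeck(back(t,[ct(186,95),ct(189,215)],.15)), todeck(back(s,[cs(377,100),cs(457,135)],.15)))
    b=np.array([ct(68,127)]); 
    for z in(.16,.17,.18): print("ball",z, todeck(back(t,b,z)),todeck(back(s,[cs(475,41)],z)))
    for qn,P in [("handle",(-.065,0,.145)),("pivot",(-.14,-.04,.124)),("ball0",(-.14,-.04+.075*np.sin(.85),.124+.075*np.cos(.85))),("ball1.7",(-.14,-.04-.075*np.sin(.85),.124+.075*np.cos(.85)))]: print(qn,W(q,P))
    ln=[]
    def box(cam,x0,x1,y0,y1,z,c):
        C=[proj(cam,W(q,(x,y,z)))[0] for x,y in((x0,y0),(x1,y0),(x1,y1),(x0,y1))]
        return [(C[i],C[(i+1)%4],c) for i in range(4)]
    for cam,n,a in((t,"pics/t_ov%s.png",(180,135,390,225,3.8)),(s,"pics/s_ov%s.png",(220,165,400,345,3.3))):
        L=box(cam,-.18,.14,-.09,.09,.1,(0,255,0))+box(cam,-.16,.22,-.05,.05,.11,(255,0,0))+box(cam,-.07,-.06,-.037,.037,.145,(0,255,255))
        crop(cam,n%"1",*a,L)
E
python3 fit.py
```

```text
t [ 0.58133881  0.0419841  -1.56153506] -89.46936861986518
[[-0.1, 0.1], [0.1, -1.7], [0.1, 0.4], [-2.8, 0.2], [0.2, 0.2], [0.8, -0.0]]
s [ 0.57707297  0.04680559 -1.55265334] -88.96048357428046
[[0.7, -0.2], [0.4, -2.7], [-0.4, 1.1], [0.1, 1.0], [-0.8, -1.1]]
ts [ 0.58062081  0.04321608 -1.56061024] -89.41638042855195
[[-0.5, 0.4], [-0.4, -1.5], [-0.3, 0.6], [-3.2, 0.5], [0.5, 1.4], [1.2, -1.1], [-0.5, 2.7], [-0.2, 0.4], [0.4, 0.2], [-0.3, 2.5], [-1.1, 0.0]]
mark line top [[345.75773366  60.97223935]
 [345.00457982 -65.5645384 ]]
mark line scene [[340.0923626  -62.6297358 ]
 [343.56332791  62.99884975]]
cap end top [[220.71461393  51.07312993]
 [218.90316255 -49.47296614]] scene [[213.79617588  46.38311616]
 [218.17250994 -47.83277959]]
handle [[-60.8010191   38.07912008]
 [-60.00293588 -49.28517918]] [[-53.80616891 -33.69314768]
 [-60.68193589  42.59119089]]
ball 0.16 [[-144.00018217   15.35895809]] [[-162.17241297   -0.86211879]]
ball 0.17 [[-142.10069252   13.00662096]] [[-151.71876556    3.57503911]]
ball 0.18 [[-140.20120287   10.65428382]] [[-141.26511816    8.01219701]]
handle [0.57995872 0.1082127  0.145     ]
pivot [0.53919686 0.18280138 0.124     ]
ball0 [0.59553996 0.18337531 0.17349874]
ball1.7 [0.48285375 0.18222744 0.17349874]
```

View pics/t_ov1.png

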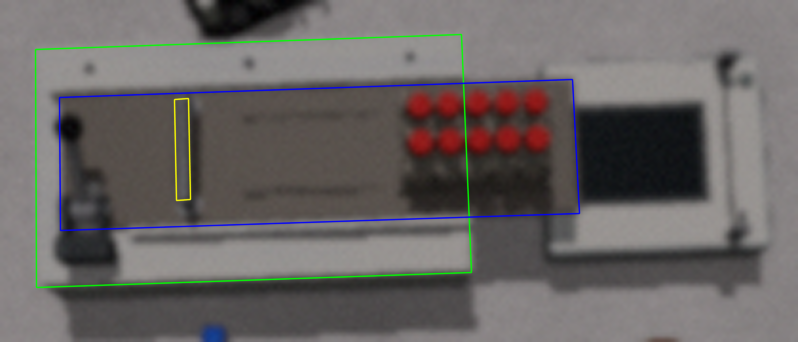

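View pics/s_ov1.png

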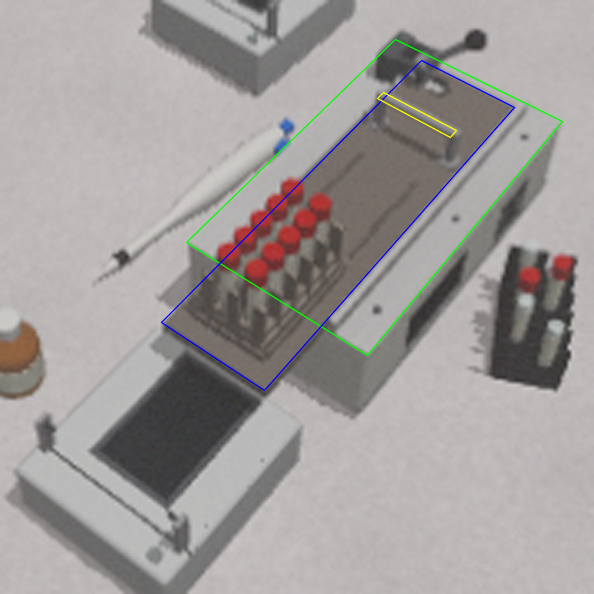

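The reader meant is at scene (268,302) / top (352,177): it stands in front of the deck and is the farthest from the base. Its look-alikes are at top (187,277) and (395,313). The rack is the red-capped one on the carrier, top (307,172). The black spare at (245,130) and the purple ones are not it. The lever ball is at top (198,168). The fit overlay agrees with the picture to about 2–3 mm.

I'll go to the lever first.

Call:
{"fn": "play_rows", "kwargs": {"series": [{"tx": 0.042,"ty": -0.042,"turn": 0.035},{"tx": 0.042,"ty": -0.042,"turn": 0.035},{"tx": 0.042,"ty": -0.042,"turn": 0.035},{"tx": 0.042,"ty": -0.042,"turn": 0.035},{"tx": 0.042,"ty": -0.042,"turn": 0.035},{"tx": 0.042,"ty": -0.042,"turn": 0.035},{"tx": 0.042,"ty": -0.042,"turn": 0.035},{"tx": 0.042,"ty": -0.042,"turn": 0.035},{"tx": 0.042,"ty": -0.042,"turn": 0.035},{"tx": 0.042,"ty": -0.042,"turn": 0.035}], "gripper": 0}}

```text
invalid input
```

Call:
{"fn": "play_rows", "kwargs": {"series": [{"tx": 0.042,"ty": -0.042},{"tx": 0.042,"ty": -0.042},{},{}]}}

```text
invalid input
```

Call:
{"fn": "play_rows", "kwargs": {"series": [{"tx": 0.042,"ty": -0.042,"tz": 0,"turn": 0.035},{"tx": 0.042,"ty": -0.042,"tz": 0,"turn": 0.035},{"tx": 0.042,"ty": -0.042,"tz": 0,"turn": 0.035},{"tx": 0.042,"ty": -0.042,"tz": 0,"turn": 0.035},{"tx": 0.042,"ty": -0.042,"tz": 0,"turn": 0.035},{"tx": 0.042,"ty": -0.042,"tz": 0,"turn": 0.035},{"tx": 0.042,"ty": -0.042,"tz": 0,"turn": 0.035},{"tx": 0.042,"ty": -0.042,"tz": 0,"turn": 0.035},{"tx": 0.042,"ty": -0.042,"tz": 0,"turn": 0.035},{"tx": 0.042,"ty": -0.042,"tz": 0,"turn": 0.035}], "gripper": 0}}

```text
time_s: 2.2
position: [0.5561, 0.2479, 0.2924]
tcp_rot: [[-0.01, 1.0, 0.0], [1.0, 0.01, 0.0], [0.0, 0.0, -1.0]]
force: [1.2, 0.9, 0.2]
opening: 0.17
```

Call:
{"fn": "play_rows", "kwargs": {"series": [{"tx": 0.0425,"ty": -0.04,"tz": 0,"turn": 0},{"tx": 0.0425,"ty": -0.04,"tz": 0,"turn": 0},{"tx": 0,"ty": 0,"tz": -0.03,"turn": 0},{"tx": 0,"ty": 0,"tz": 0,"turn": 0}]}}

```text
time_s: 2.6
position: [0.622, 0.1837, 0.2651]
tcp_rot: [[-0.006, 1.0, -0.007], [1.0, 0.006, -0.001], [-0.001, -0.007, -1.0]]
force: [-0.9, -0.2, -0.8]
opening: 0.004
```

```bash
python3 - <<'E'
from h import *; from rig import vision,bot
print(bot.read_state()["position"],bot.read_state()["opening"])
s=vision.capture("scene");crop(s,"pics/s2.png",280,100,420,240,4.2)
E
```

```text
[0.62198715 0.1836519  0.26513412] 0.003884363460634398
```

View pics/s2.png

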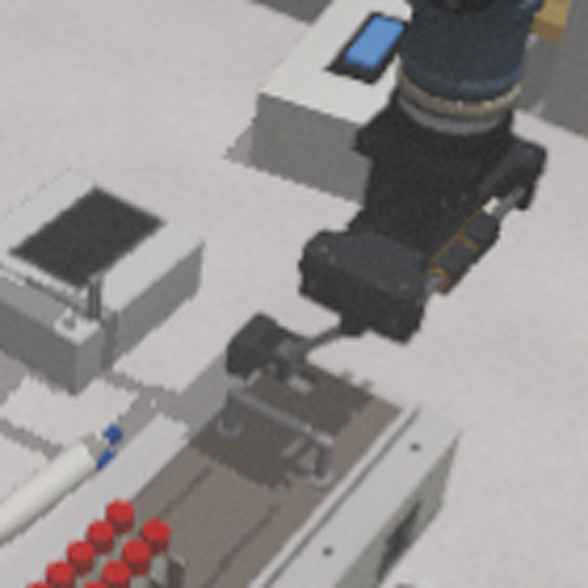

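Call:
{"fn": "play_rows", "kwargs": {"series": [{"tx": 0,"ty": 0,"tz": -0.014,"turn": 0},{"tx": 0,"ty": 0,"tz": -0.014,"turn": 0},{"tx": -0.0215,"ty": 0,"tz": 0.00625,"turn": 0},{"tx": -0.0215,"ty": 0,"tz": 0.00625,"turn": 0},{"tx": -0.01825,"ty": 0,"tz": 0.005,"turn": 0},{"tx": -0.01825,"ty": 0,"tz": 0.005,"turn": 0},{"tx": -0.01825,"ty": 0,"tz": -0.002,"turn": 0},{"tx": -0.01825,"ty": 0,"tz": -0.002,"turn": 0},{"tx": -0.0136,"ty": 0,"tz": -0.0075,"turn": 0},{"tx": -0.0136,"ty": 0,"tz": -0.0075,"turn": 0}]}}

```text
time_s: 3.65
position: [0.5082, 0.1862, 0.2491]
tcp_rot: [[-0.011, 1.0, 0.004], [1.0, 0.011, -0.0], [-0.0, 0.004, -1.0]]
force: [2.6, -0.7, -0.5]
opening: 0.004
```

Call:
{"fn": "play_rows", "kwargs": {"series": [{"tx": 0,"ty": 0,"tz": 0,"turn": 0},{"tx": 0,"ty": 0,"tz": 0,"turn": 0}]}}

```text
time_s: 3.85
position: [0.508, 0.186, 0.2487]
tcp_rot: [[-0.01, 1.0, -0.0], [1.0, 0.01, 0.0], [0.0, -0.0, -1.0]]
force: [0.9, -1.1, -0.3]
opening: 0.005
```

```bash
python3 - <<'E'
from h import *; from rig import vision,bot
print(bot.read_state()["position"],bot.read_state()["force"])
s=vision.capture("scene");crop(s,"pics/s3.png",280,100,420,240,4.2)
E
```

```text
[0.5079674  0.18600786 0.24873971] [ 0.86326264 -1.07956133 -0.2860405 ]
```

View pics/s3.png

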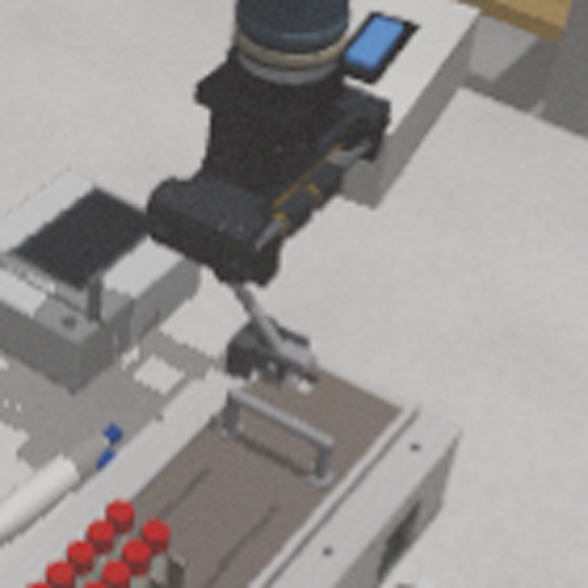

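Call:
{"fn": "play_rows", "kwargs": {"series": [{"tx": -0.005,"ty": 0,"tz": -0.004,"turn": 0},{"tx": 0,"ty": 0,"tz": 0,"turn": 0},{"tx": 0.005,"ty": 0,"tz": 0.03,"turn": 0},{"tx": 0,"ty": 0,"tz": 0.04,"turn": 0},{"tx": 0.03,"ty": -0.033,"tz": 0,"turn": 0},{"tx": 0.03,"ty": -0.033,"tz": 0,"turn": 0},{"tx": 0.03,"ty": -0.034,"tz": 0,"turn": 0},{"tx": 0,"ty": 0,"tz": 0,"turn": 0}], "gripper": 0.0}}

```text
time_s: 4.7
position: [0.5836, 0.102, 0.3016]
tcp_rot: [[-0.005, 1.0, 0.003], [1.0, 0.005, -0.001], [-0.001, 0.003, -1.0]]
force: [-0.5, -0.5, -0.3]
opening: 0.002
```

Call:
{"fn": "play_rows", "kwargs": {"series": [{"tx": 0,"ty": 0,"tz": 0,"turn": 0},{"tx": 0,"ty": 0,"tz": 0,"turn": 0},{"tx": 0,"ty": 0,"tz": 0,"turn": 0},{"tx": 0,"ty": 0,"tz": 0,"turn": 0},{"tx": 0,"ty": 0,"tz": 0,"turn": 0}], "gripper": 0.5}}

```text
time_s: 5.2
position: [0.5798, 0.1061, 0.3016]
tcp_rot: [[-0.01, 1.0, -0.0], [1.0, 0.01, 0.0], [0.0, -0.0, -1.0]]
force: [-0.5, 1.4, 0.6]
opening: 0.373
```

```bash
python3 - <<'E'
from h import *; from rig import vision,bot
print(bot.read_state()["position"],bot.read_state()["force"])
s=vision.capture("scene");crop(s,"pics/s4.png",280,100,420,240,4.2)
s=vision.capture("top");crop(s,"pics/t4.png",170,120,330,220,4.8)
E
```

```text
[0.57983991 0.10609863 0.30157844] [-0.51085365  1.38116103  0.56070673]
```

View pics/s4.png

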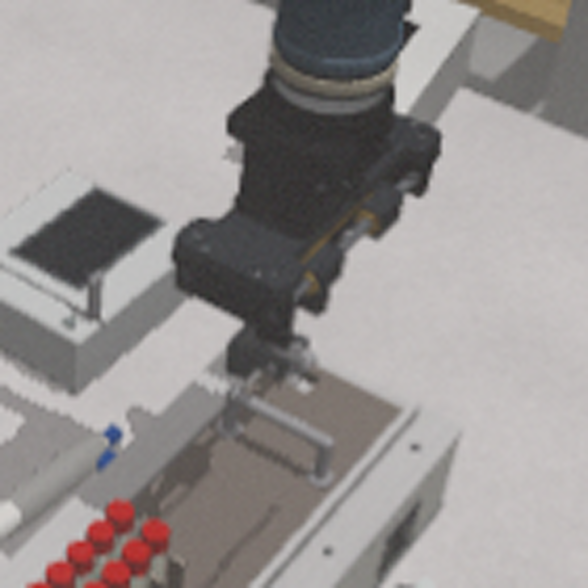

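View pics/t4.png

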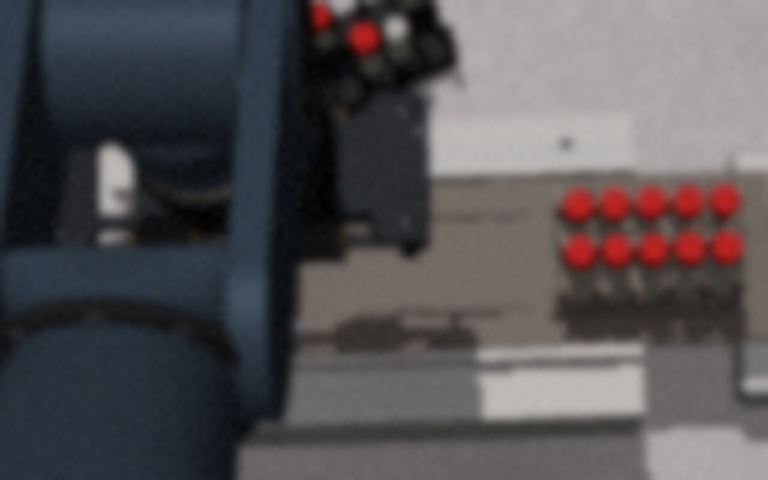

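Call:
{"fn": "play_rows", "kwargs": {"series": [{"tx": 0,"ty": 0,"tz": -0.026,"turn": 0},{"tx": 0,"ty": 0,"tz": -0.026,"turn": 0},{"tx": 0,"ty": 0,"tz": -0.026,"turn": 0},{"tx": 0,"ty": 0,"tz": -0.026,"turn": 0},{"tx": 0,"ty": 0,"tz": -0.026,"turn": 0},{"tx": 0,"ty": 0,"tz": 0,"turn": 0},{"tx": 0,"ty": 0,"tz": 0,"turn": 0}]}}

```text
time_s: 6.0
position: [0.5804, 0.1055, 0.1975]
tcp_rot: [[-0.009, 1.0, -0.0], [1.0, 0.009, -0.0], [-0.0, -0.0, -1.0]]
force: [-0.7, 0.1, 0.1]
opening: 0.496
```

```bash
python3 - <<'E'
from h import *; from rig import vision,bot
print(bot.read_state()["position"],bot.read_state()["force"],bot.read_state()["opening"])
s=vision.capture("scene");crop(s,"pics/s5.png",280,110,420,250,4.2)
E
```

```text
[0.58037417 0.10546802 0.19753025] [-0.73682943  0.11555733  0.05820924] 0.49641904037057694
```

View pics/s5.png

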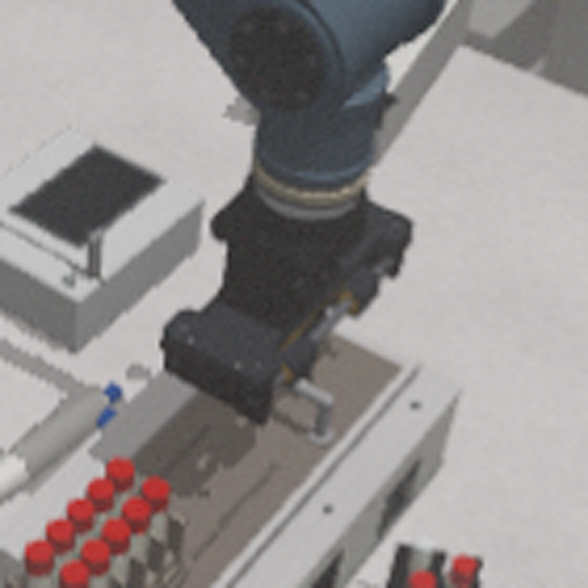

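Call:
{"fn": "play_rows", "kwargs": {"series": [{"tx": 0,"ty": 0,"tz": 0,"turn": 0},{"tx": 0,"ty": 0,"tz": 0,"turn": 0},{"tx": 0,"ty": 0,"tz": 0,"turn": 0},{"tx": 0,"ty": 0,"tz": 0,"turn": 0},{"tx": 0,"ty": 0,"tz": 0,"turn": 0},{"tx": 0,"ty": 0,"tz": 0,"turn": 0},{"tx": 0,"ty": 0,"tz": 0,"turn": 0},{"tx": 0,"ty": 0,"tz": 0,"turn": 0}], "gripper": 0}}

```text
time_s: 6.85
position: [0.5803, 0.1062, 0.1978]
tcp_rot: [[-0.008, 1.0, 0.0], [1.0, 0.008, 0.001], [0.001, 0.0, -1.0]]
force: [-0.2, 4.6, 1.7]
opening: 0.102
```

```bash
python3 - <<'E'
from h import *; from rig import vision,bot
print(bot.read_state()["position"],bot.read_state()["force"],bot.read_state()["opening"])
import pickle
t=vision.capture("top");s=vision.capture("scene");pickle.dump((t,s),open("p1.pkl","wb"))
crop(t,"pics/t6.png",270,135,390,225,6.5)
crop(s,"pics/s6.png",220,225,340,345,5)
E
```

```text
[0.58033388 0.10621129 0.19775188] [-0.20441227  4.60211063  1.67328355] 0.10244491126161326
```

View pics/t6.png

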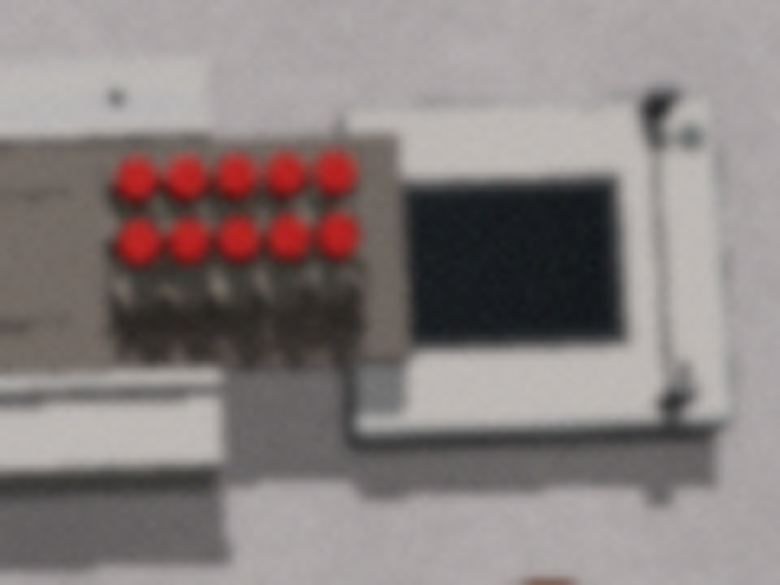

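View pics/s6.png

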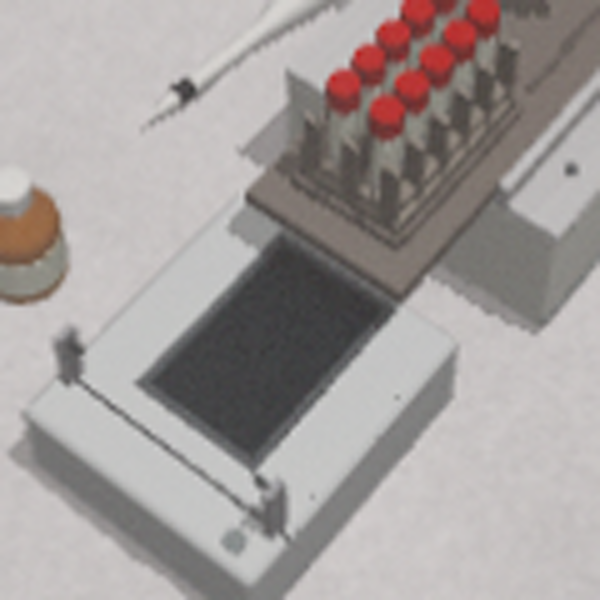

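Call:
{"fn": "play_rows", "kwargs": {"series": [{"tx": 0,"ty": 0,"tz": -0.002,"turn": 0},{"tx": 0,"ty": -0.004,"tz": 0,"turn": 0},{"tx": 0.0001,"ty": -0.008,"tz": 0,"turn": 0},{"tx": 0.0001,"ty": -0.012,"tz": 0,"turn": 0},{"tx": 0.0001,"ty": -0.012,"tz": 0,"turn": 0},{"tx": 0.0001,"ty": -0.012,"tz": 0,"turn": 0},{"tx": 0.0001,"ty": -0.012,"tz": 0,"turn": 0},{"tx": 0.0001,"ty": -0.008,"tz": 0,"turn": 0},{"tx": 0.0001,"ty": -0.004,"tz": 0,"turn": 0},{"tx": 0,"ty": 0,"tz": 0,"turn": 0}]}}

```text
time_s: 7.95
position: [0.582, 0.0484, 0.1977]
tcp_rot: [[-0.008, 1.0, 0.004], [1.0, 0.008, 0.002], [0.002, 0.004, -1.0]]
force: [0.0, 6.6, 9.3]
opening: 0.101
```

```bash
python3 - <<'E'
from h import *; from rig import vision,bot
print(bot.read_state()["position"],bot.read_state()["force"],bot.read_state()["opening"],bot.read_state()["moment"])
import pickle
t=vision.capture("top");s=vision.capture("scene");pickle.dump((t,s),open("p2.pkl","wb"))
crop(t,"pics/t7.png",270,135,390,225,6.5)
crop(s,"pics/s7.png",220,165,400,345,3.3)
E
```

```text
[0.5820485  0.04840887 0.19770068] [0.04004273 6.56305414 9.34992637] 0.10103271521648502 [1.00731391 0.03565928 0.02690071]
```

View pics/t7.png

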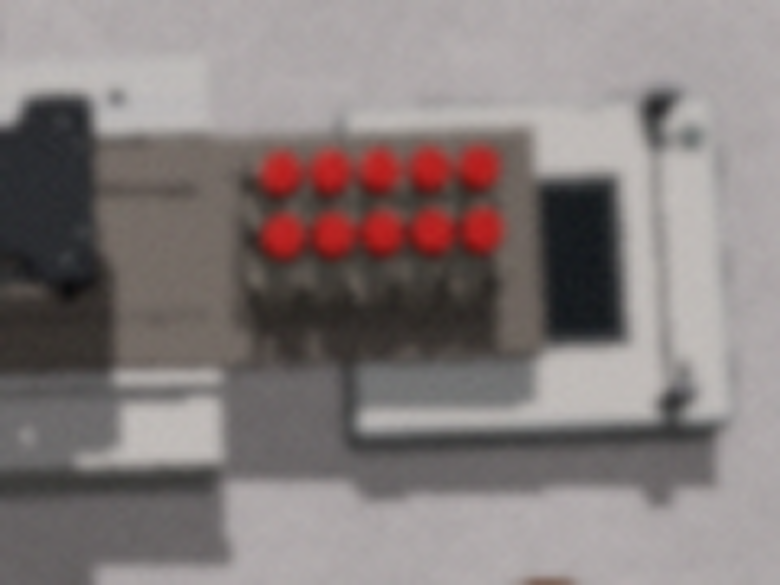

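View pics/s7.png

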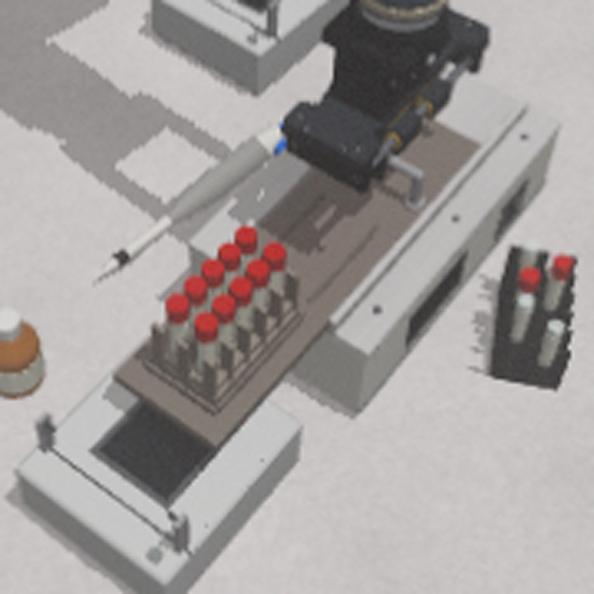

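```bash
cat > m.py <<'E'
from h import *; import pickle
t,s=pickle.load(open("p2.pkl","rb"))
q=[.5806,.0432,-1.5609]
def td(P):
    d=P[:,:2]-q[:2]; c,n=np.cos(q[2]),np.sin(q[2]); return (np.c_[d@[c,n],d@[-n,c]]*1000).round(1).tolist()
ct=lambda x,y:[(x+.5)/6.5-.5+270,(y+.5)/6.5-.5+135]
c5=lambda x,y:[(x+.5)/5-.5+220,(y+.5)/5-.5+225]
cs=lambda x,y:[(x+.5)/3.3-.5+220,(y+.5)/3.3-.5+165]
print("end0 t",td(back(t,[ct(400,137),ct(407,360)],.11)))
print("end1 t",td(back(t,[ct(532,128),ct(545,355)],.11)))
print("mark t",td(back(t,[ct(655,145),ct(668,385)],.065)))
print("reader corners t",td(back(t,[ct(345,112),ct(709,100),ct(729,418),ct(355,430)],.065)))
print("deck front t",td(back(t,[ct(209,62),ct(221,465)],.1)))
print("end0 s",td(back(s,[c5(248,195),c5(400,298)],.11)))
print("end1 s",td(back(s,[cs(115,377),cs(218,446)],.11)))
print("mark s",td(back(s,[c5(80,378),c5(258,505)],.065)))
print("reader s",td(back(s,[c5(28,412),c5(262,580),c5(457,348)],.065)))
for z in(.095,.105,.115,.125): print(z,"ptr top s",td(back(s,[c5(67,330),c5(272,482)],z)), "t",td(back(t,[ct(657,97),ct(675,402)],z)))
E
python3 m.py; python3 - <<'E'
import sys;sys.path.insert(0,'.')
from h import *;import pickle
t,s=pickle.load(open("p2.pkl","rb"))
crop(t,"pics/t8.png",345,140,390,205,9)
crop(s,"pics/s8.png",222,280,290,345,9)
E
```

```text
end0 t [[222.6, 49.7], [221.0, -48.2]]
end1 t [[279.8, 51.8], [280.1, -47.9]]
mark t [[341.2, 53.7], [340.5, -55.2]]
reader corners t [[203.2, 73.3], [366.8, 73.7], [366.7, -70.9], [201.2, -70.8]]
deck front t [[141.8, 88.6], [140.2, -89.4]]
end0 s [[222.2, -45.9], [223.1, 52.3]]
end1 s [[280.5, -45.1], [278.4, 52.3]]
mark s [[337.8, -61.9], [335.1, 52.5]]
reader s [[368.1, -69.1], [363.3, 78.2], [205.6, 77.1]]
0.095 ptr top s [[332.8, -71.5], [332.9, 60.3]] t [[337.7, 67.8], [337.5, -67.7]]
0.105 ptr top s [[336.6, -66.5], [336.7, 63.6]] t [[335.8, 65.2], [335.5, -69.3]]
0.115 ptr top s [[340.3, -61.6], [340.4, 67.0]] t [[333.9, 62.6], [333.6, -70.9]]
0.125 ptr top s [[344.1, -56.6], [344.2, 70.4]] t [[332.0, 59.9], [331.7, -72.5]]
```

View pics/t8.png

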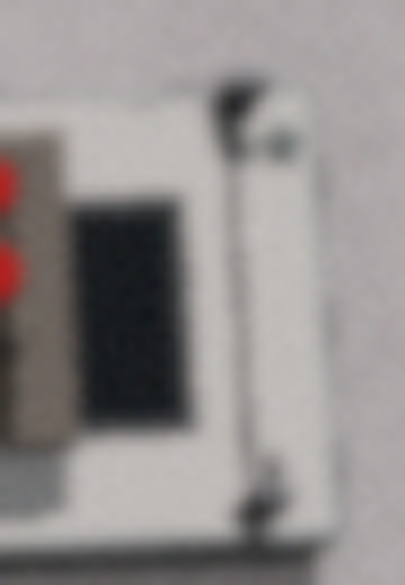

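View pics/s8.png

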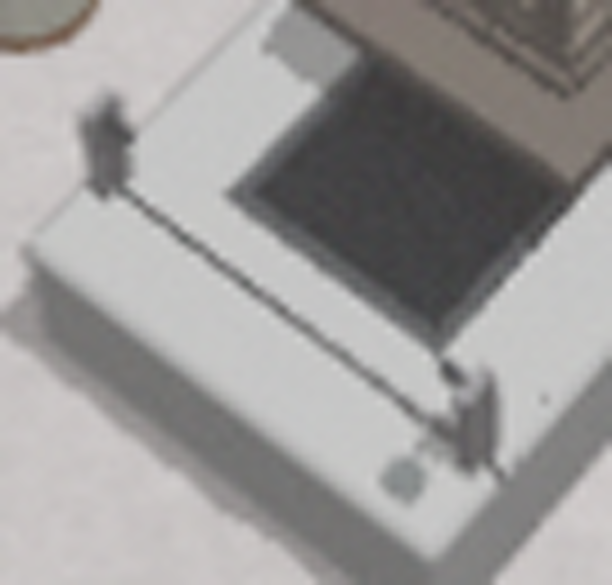

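```bash
cat >> m.py <<'E'
print("----")
c8=lambda x,y:[(x+.5)/9-.5+222,(y+.5)/9-.5+280]
c9=lambda x,y:[(x+.5)/9-.5+345,(y+.5)/9-.5+140]
print("line s",td(back(s,[c8(125,192),c8(240,278),c8(350,357),c8(440,420)],.065)))
print("line t",td(back(t,[c9(235,170),c9(240,300),c9(247,440)],.065)))
print("rd outer edge s",td(back(s,[c8(35,255),c8(240,415),c8(430,555)],.065)))
print("rd outer edge t",td(back(t,[c9(312,200),c9(322,400),c9(327,510)],.065)))
print("end1 t",td(back(t,[c9(66,140),c9(75,430)],.11)))
E
python3 m.py | sed -n '/----/,$p'
```

```text
----
line s [[339.5, -60.9], [339.3, -17.8], [338.5, 21.3], [337.5, 52.1]]
line t [[341.9, 49.0], [340.9, 6.2], [340.5, -39.6]]
rd outer edge s [[369.5, -66.9], [369.7, 9.3], [368.4, 74.3]]
rd outer edge t [[366.2, 38.3], [365.3, -27.3], [364.7, -63.1]]
end1 t [[281.0, 49.3], [278.9, -42.6]]
```

Call:
{"fn": "play_rows", "kwargs": {"series": [{"tx": 0,"ty": 0,"tz": -0.001,"turn": 0},{"tx": 0,"ty": -0.004,"tz": 0,"turn": 0},{"tx": 0.0001,"ty": -0.008,"tz": 0,"turn": 0},{"tx": 0.0001,"ty": -0.0115,"tz": 0,"turn": 0},{"tx": 0.0001,"ty": -0.0115,"tz": 0,"turn": 0},{"tx": 0.0001,"ty": -0.0115,"tz": 0,"turn": 0},{"tx": 0.0001,"ty": -0.0115,"tz": 0,"turn": 0},{"tx": 0.0001,"ty": -0.007,"tz": 0,"turn": 0},{"tx": 0,"ty": -0.003,"tz": 0,"turn": 0},{"tx": 0,"ty": 0,"tz": 0,"turn": 0}]}}

```text
time_s: 9.05
position: [0.5828, -0.0054, 0.1976]
tcp_rot: [[-0.008, 1.0, 0.005], [1.0, 0.008, 0.002], [0.002, 0.005, -1.0]]
force: [-0.4, 7.9, 12.7]
opening: 0.102
```

```bash
python3 - <<'E'
from h import *; from rig import vision,bot
print(bot.read_state()["position"],bot.read_state()["force"],bot.read_state()["opening"],bot.read_state()["moment"])
import pickle
t=vision.capture("top");s=vision.capture("scene");pickle.dump((t,s),open("p3.pkl","wb"))
crop(t,"pics/t9.png",325,140,390,205,9)
crop(s,"pics/s9.png",222,280,290,345,9)
crop(s,"pics/s9b.png",220,165,400,345,3.3)
E
```

```text
[ 0.58277998 -0.00535716  0.19764542] [-0.42209542  7.94595565 12.73827181] 0.10222652015357139 [1.43685418 0.08098277 0.01125855]
```

View pics/t9.png

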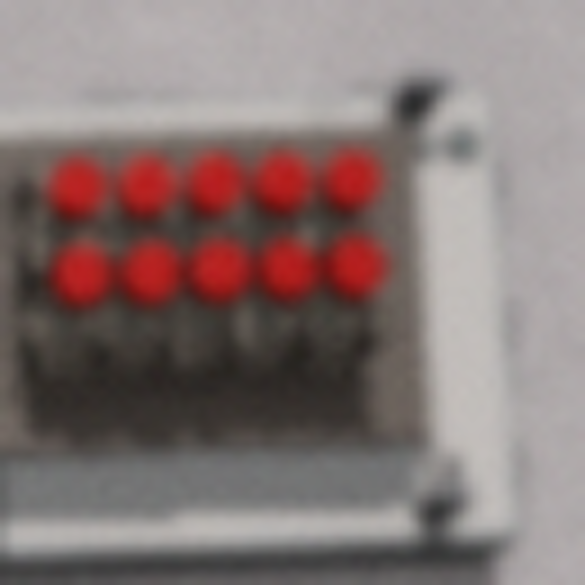

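View pics/s9.png

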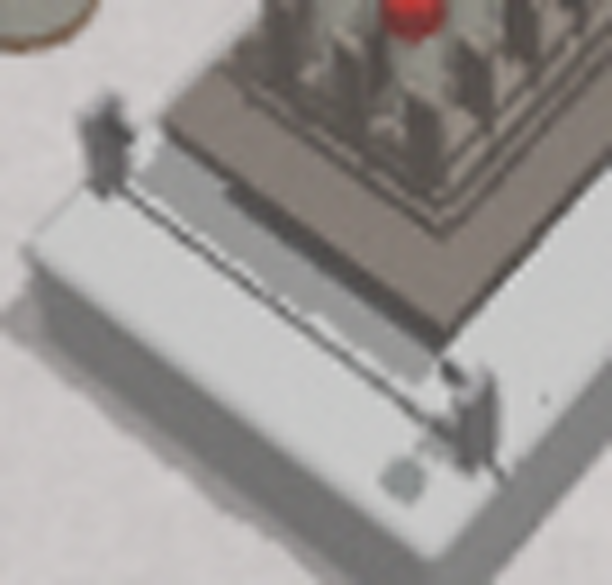

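View pics/s9b.png

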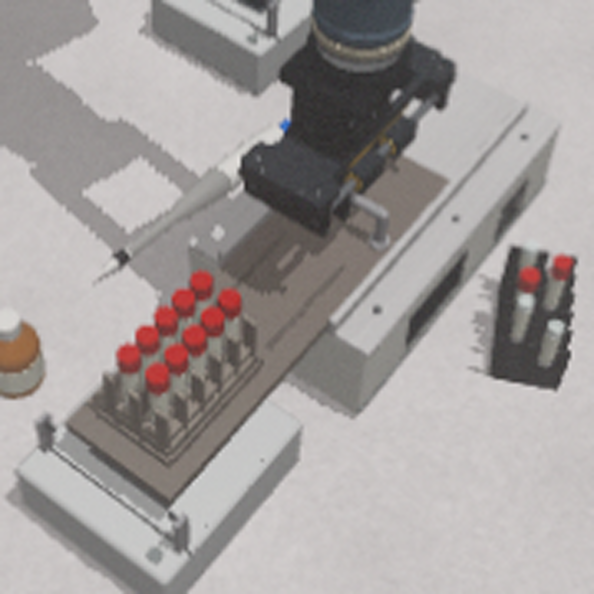

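```bash
cat > m3.py <<'E'
exec(open("m.py").read().split('print("end0')[0])
t0,s0=t,s
t,s=pickle.load(open("p3.pkl","rb"))
c8=lambda x,y:[(x+.5)/9-.5+222,(y+.5)/9-.5+280]
c9=lambda x,y:[(x+.5)/9-.5+325,(y+.5)/9-.5+140]
# subpixel edges along image rows/cols: top, mean profile
g0=cv2.cvtColor(t0["pixels"],cv2.COLOR_BGR2GRAY).astype(float);g1=cv2.cvtColor(t["pixels"],cv2.COLOR_BGR2GRAY).astype(float)
for v in (160,165,170,175,180,185):
    print(v,"line",g0[v-1:v+2,366:378].mean(0).round().astype(int),"end",g1[v-1:v+2,366:378].mean(0).round().astype(int))
print("end t",td(back(t,[c9(413,150),c9(428,430)],.11)))
print("line t",td(back(t,[c9(416,170),c9(420,300),c9(427,440)],.065)))
print("end top edge s",td(back(s,[c8(165,122),c8(300,228),c8(438,335)],.11)))
print("line s",td(back(s,[c8(125,192),c8(240,278),c8(350,357),c8(440,420)],.065)))
E
python3 m3.py
python3 - <<'E'
from h import *;import pickle
t,s=pickle.load(open("p3.pkl","rb"))
crop(s,"pics/s10.png",232,285,282,330,15)
crop(t,"pics/t10.png",355,145,390,195,12)
E
```

```text
160 line [185 188 185 175 156 159 176 185 187 186 185 186] end [ 84  93  99 102 119 151 176 187 188 188 189 187]
165 line [171 186 185 178 159 161 178 187 189 188 188 188] end [ 87  96  99 101 113 141 169 185 190 189 190 190]
170 line [154 179 186 181 160 152 165 182 188 188 188 188] end [ 77  85  94 100 108 132 162 183 189 190 191 190]
175 line [148 178 186 185 172 157 162 179 187 187 188 188] end [ 75  89  93  99 102 123 154 181 189 190 190 190]
180 line [139 175 187 185 175 158 158 177 187 187 187 187] end [ 82  94  99 100 102 116 145 174 187 189 189 190]
185 line [124 163 182 187 179 160 152 167 183 188 188 188] end [ 84  95 101 100 101 109 137 166 183 190 190 190]
end t [[333.1, 44.5], [332.4, -44.4]]
line t [[342.2, 49.0], [340.9, 6.2], [340.5, -39.6]]
end top edge s [[333.1, -46.1], [334.5, 3.5], [335.7, 51.7]]
line s [[339.5, -60.9], [339.3, -17.8], [338.5, 21.3], [337.5, 52.1]]
```

View pics/s10.png

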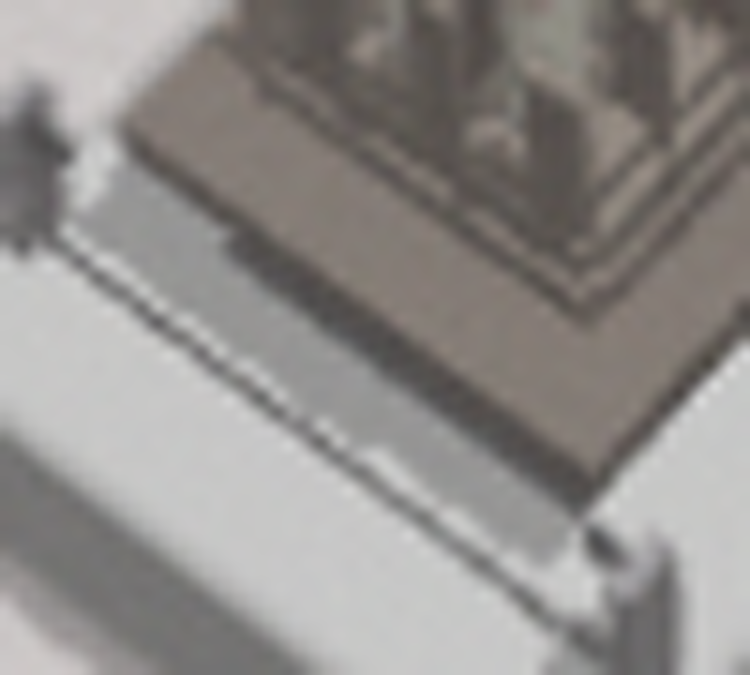

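View pics/t10.png

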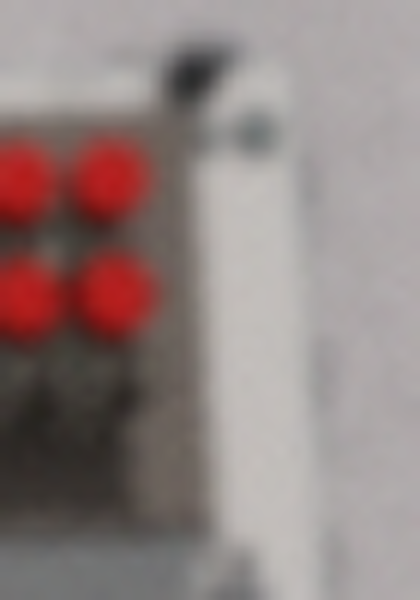

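```bash
cat >> m3.py <<'E'
print('-----')
cx=lambda x,y:[(x+.5)/15-.5+232,(y+.5)/15-.5+285]
print("end s",td(back(s,[cx(128,135),cx(350,308),cx(590,475)],.11)))
print("endbot s",td(back(s,[cx(230,245),cx(400,380),cx(575,515)],.10)))
print("line s",td(back(s,[cx(60,235),cx(300,420),cx(580,640)],.065)))
# line profiles perpendicular-ish: vertical columns in scene
g0=cv2.cvtColor(s["pixels"],cv2.COLOR_BGR2GRAY).astype(int)
for u in (242,245,248,251,254,257,260,263,266,269): print(u,g0[292:328,u])
E
python3 m3.py | sed -n '/-----/,$p'
```

```text
-----
end s [[333.7, -45.0], [334.9, 3.7], [333.7, 51.9]]
endbot s [[334.6, -23.0], [335.8, 14.3], [336.6, 50.9]]
line s [[337.9, -62.1], [338.5, -7.6], [339.8, 53.3]]
242 [123 124 121  95  95 146 147 148 149 148 152 151 164 185 100 177 199 197
 197 200 199 198 199 198 199 199 198 192 176 149 118 117 115 116 116 115]
245 [128 125 125 126 125  92  88 136 150 147 149 149 151 149 162 187 115 160
 198 199 199 197 198 198 198 200 198 198 199 194 184 165 125 113 119 115]
248 [125 125 128 125 129 124 125 100  82  84  92 137 149 149 149 149 152 190
 131 145 197 198 199 197 199 199 198 198 198 199 199 197 186 167 137 116]
251 [104 123 126 125 127 127 127 128 124 112  83  82  87 120 149 148 148 149
 150 163 159 138 199 197 198 197 199 200 200 198 198 199 198 196 193 177]
254 [100 100  95 122 123 124 125 123 126 126 127 123  84  80  84 107 148 147
 150 150 152 164 183 121 181 200 197 200 199 199 199 199 202 200 199 200]
257 [ 90  89 112 104  88 122 127 126 126 126 127 127 127 123  89  80  82  94
 132 149 148 150 159 198 186 136 162 197 199 200 196 200 198 200 199 198]
260 [ 84  85  88  85 110 109  86 112 127 124 124 125 128 124 128 124  99  83
  84  91 136 149 150 149 151 166 188 127 149 198 200 199 199 200 198 200]
263 [ 92 118 114  93  96  84  88 111  84 101 123 125 126 124 128 127 127 127
 109  80  81  88 124 146 150 150 151 170 194 153 129 181 198 198 200 200]
266 [117 109 133 113  95  88 100  86  87 119  92 105 124 123 126 127 126 128
 125 126 111  84  81  87 113 149 149 149 150 166 197 178 119 166 199 199]
269 [ 83  81  82  83  84  83  83  85  88  83  94 121  90  89 125 126 125 128
 125 124 125 127 121  86  80  84 104 149 150 164 197 200 199 183 136 146]
```

```bash
cat > m4.py <<'E'
import sys
exec(open("m.py").read().split('print("end0')[0])
t,s=pickle.load(open(sys.argv[1],"rb"))
g=cv2.cvtColor(s["pixels"],cv2.COLOR_BGR2GRAY).astype(float)
A,B,C=[],[],[]
for u in range(248,270):
    v0=292+ (u-242)*.78
    col=g[:,u]
    # line: deepest narrow min between v0+10..v0+20
    vs=np.arange(int(v0)+8,int(v0)+22)
    d=np.array([min(col[v-2],col[v+2])-col[v] for v in vs]); k=vs[d.argmax()]
    if d.max()<35: continue
    w=np.array([max(0,max(col[k-2],col[k+2])-col[j]) for j in(k-1,k,k+1)]); L=k+(w[2]-w[0])/w.sum()
    # end face dark band
    seg=np.arange(int(v0)-3,k-2); dark=[v for v in seg if col[v]<90 and col[v+1]<95]
    dark=[v for v in dark if v>L-17]
    if len(dark)<1: continue
    a=dark[0]; b=dark[-1]+1
    f=lambda i,th:(th-col[i])/(col[i+1]-col[i])
    i=a-1
    while col[i]<104 : i-=1
    A.append([u,i+f(i,104)])
    i=b
    while col[i+1]<115: i+=1
    B.append([u,i+f(i,115)]); C.append([u,L])
for n,X,z in(("endtop",A,.11),("endbot",B,.10),("line",C,.065)):
    P=np.array(td(back(s,X,z))); p=np.polyfit(P[:,1],P[:,0],1); r=P[:,0]-np.polyval(p,P[:,1]); print(n,len(P),"x at y=0",p[1].round(2),"slope",p[0].round(4),"rms",r.std().round(2))
gt=cv2.cvtColor(t["pixels"],cv2.COLOR_BGR2GRAY).astype(float)
X=[]
for v in range(160,186):
    r=gt[v]; i=380
    while r[i-1]>145: i-=1
    X.append([i-1+(145-r[i-1])/(r[i]-r[i-1]),v])
P=np.array(td(back(t,X,.11)));p=np.polyfit(P[:,1],P[:,0],1);print("top end",p[1].round(2),p[0].round(4),(P[:,0]-np.polyval(p,P[:,1])).std())
t0=pickle.load(open("p2.pkl","rb"))[0];g0=cv2.cvtColor(t0["pixels"],cv2.COLOR_BGR2GRAY).astype(float);X=[]
for v in range(160,188):
    r=187-g0[v,368:374]; r=np.clip(r,0,None); X.append([(r*np.arange(368,374)).sum()/r.sum(),v])
P=np.array(td(back(t,X,.065)));p=np.polyfit(P[:,1],P[:,0],1);print("top line",p[1].round(2),p[0].round(4),(P[:,0]-np.polyval(p,P[:,1])).std())
E
python3 m4.py p3.pkl
```

```text
endtop 16 x at y=0 332.9 slope 0.0051 rms 0.18
endbot 16 x at y=0 336.62 slope -0.0022 rms 0.2
line 16 x at y=0 339.6 slope 0.0047 rms 0.24
top end 333.37 0.0023 0.14615384971210565
top line 340.23 0.0114 0.2895863942202986
```

Call:
{"fn": "play_rows", "kwargs": {"series": [{"tx": 0,"ty": -0.003,"tz": 0,"turn": 0},{"tx": 0,"ty": -0.003,"tz": 0,"turn": 0},{"tx": 0,"ty": -0.0018,"tz": 0,"turn": 0},{"tx": 0,"ty": 0,"tz": 0,"turn": 0},{"tx": 0,"ty": 0,"tz": 0,"turn": 0},{"tx": 0,"ty": 0,"tz": 0,"turn": 0}]}}

```text
time_s: 9.75
position: [0.5828, -0.011, 0.1977]
tcp_rot: [[-0.008, 1.0, 0.005], [1.0, 0.008, 0.003], [0.003, 0.005, -1.0]]
force: [0.9, 10.0, 14.6]
opening: 0.102
```

```bash
python3 - <<'E'
from h import *; from rig import vision,bot,nets
print(bot.read_state()["position"],bot.read_state()["force"],bot.read_state()["opening"],bot.read_state()["moment"])
import pickle
t=vision.capture("top");s=vision.capture("scene");pickle.dump((t,s),open("p4.pkl","wb"))
print(nets.look_for(s,"lever_ball"))
crop(t,"pics/t11.png",325,140,390,205,9)
crop(s,"pics/s11.png",222,280,290,345,9)
crop(s,"pics/s11b.png",220,145,400,345,3)
E
python3 m4.py p4.pkl
```

```text
[ 0.5827665  -0.01103334  0.19767258] [ 0.86880798 10.00503032 14.64795014] 0.10168880800991333 [1.60614086 0.02997536 0.03210242]
[]
endtop 2 x at y=0 338.7 slope 0.004 rms 0.0
endbot 2 x at y=0 338.8 slope 0.004 rms 0.0
line 2 x at y=0 339.0 slope -0.0 rms 0.0
top end 338.98 -0.0001 0.13303777643696035
top line 340.23 0.0114 0.2895863942202986
```

View pics/t11.png

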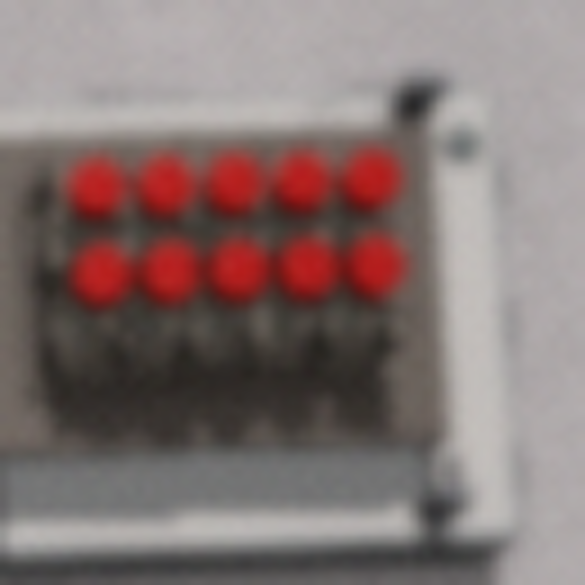

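View pics/s11.png

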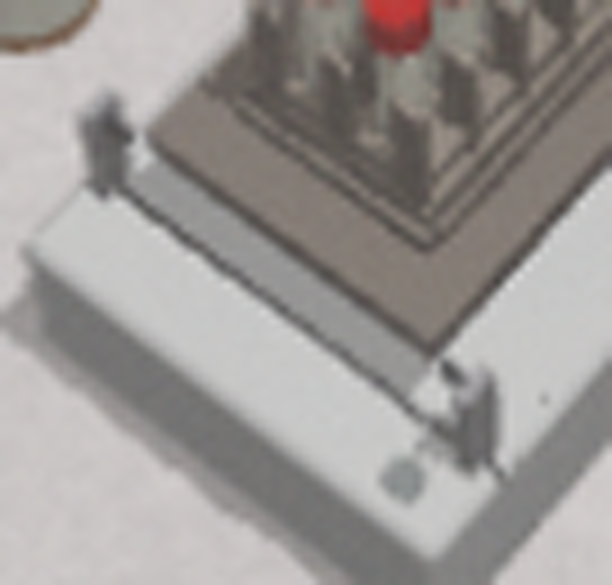

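View pics/s11b.png

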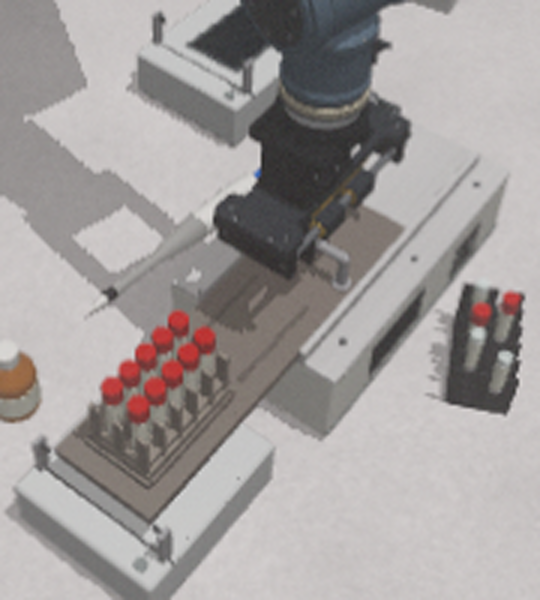

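Call:
{"fn": "play_rows", "kwargs": {"series": [{"tx": 0,"ty": -0.0012,"tz": 0,"turn": 0},{"tx": 0,"ty": 0,"tz": 0,"turn": 0},{"tx": 0,"ty": 0,"tz": 0,"turn": 0},{"tx": 0,"ty": 0,"tz": 0,"turn": 0},{"tx": 0,"ty": 0,"tz": 0,"turn": 0}]}}

```text
time_s: 10.4
position: [0.5827, -0.0118, 0.1977]
tcp_rot: [[-0.008, 1.0, 0.005], [1.0, 0.008, 0.003], [0.003, 0.005, -1.0]]
force: [-0.1, 11.0, 13.7]
opening: 0.104
```

```bash
python3 - <<'E'
from h import *; from rig import vision,bot,nets
print(bot.read_state()["position"],bot.read_state()["force"],bot.read_state()["qvel"].round(2))
import pickle
t=vision.capture("top");s=vision.capture("scene");pickle.dump((t,s),open("p5.pkl","wb"))
print([(np.array(r["at"])*[560,420],r["confidence"]) for q in("lever_ball","lock") for r in nets.look_for(t,q)+nets.look_for(s,q)])
from math import *
W=lambda x,y,z:[.5806+.0099*x+y,.0432-x+.0099*y,z]
print([ (proj(t,W(-.14,-.04+.075*sin(.85-L),.124+.075*cos(.85-L)))[0].round(1),proj(s,W(-.14,-.04+.075*sin(.85-L),.124+.075*cos(.85-L)))[0].round(1)) for L in(1.2,1.35,1.5,1.6,1.7)])
crop(t,"pics/t12.png",170,130,270,230,6)
crop(s,"pics/s12.png",290,130,410,230,6)
E
python3 m4.py p5.pkl
```

```text
[ 0.58271644 -0.01181982  0.19766904] [-0.08363173 10.96883416 13.68868236] [-0.07 -0.03  0.11  0.08 -0.02 -0.07]
[(array([203.392, 191.604]), 0.4)]
[(array([196.7, 195.5]), array([342.3, 163.1])), (array([197.1, 199.7]), array([339.2, 162.9])), (array([197.6, 203.6]), array([336.3, 163.2])), (array([197.9, 206. ]), array([334.5, 163.7])), (array([198.3, 208.3]), array([332.9, 164.4]))]
endtop 2 x at y=0 339.06 slope 0.0081 rms 0.0
endbot 2 x at y=0 339.5 slope 0.0 rms 0.0
line 2 x at y=0 339.93 slope -0.0159 rms 0.0
top end 339.8 0.0019 0.16106726950806674
top line 340.23 0.0114 0.2895863942202986
```

View pics/t12.png

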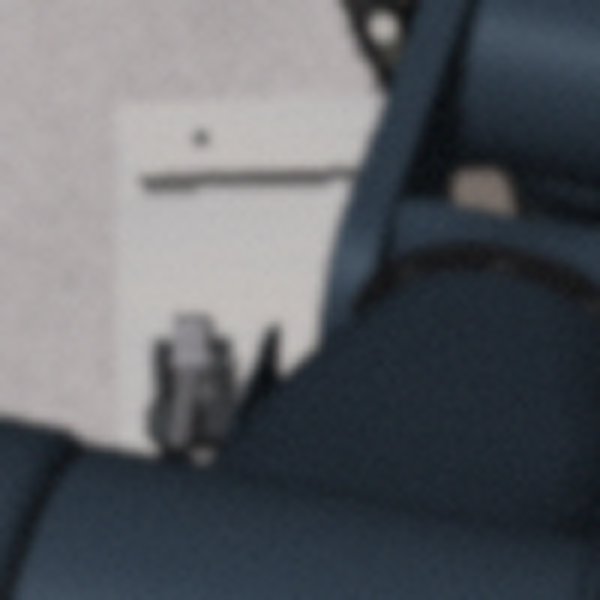

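View pics/s12.png

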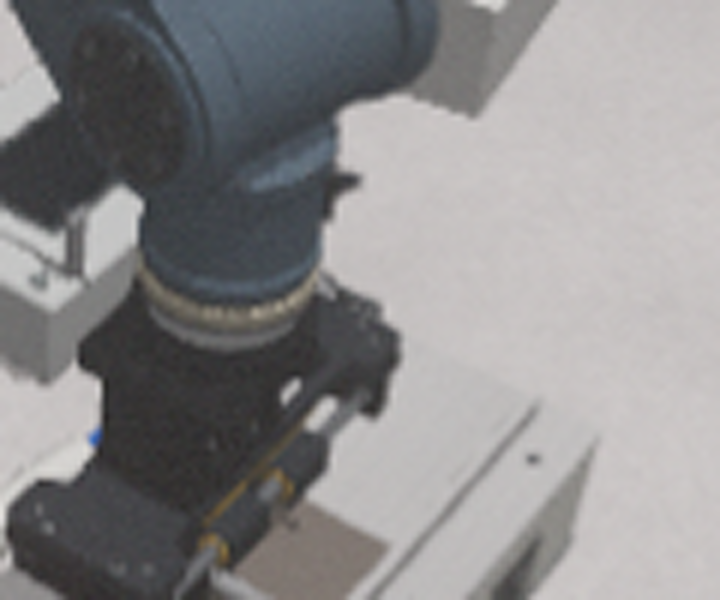

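```bash
python3 -c "
from rig import bot
print(bot.hand_in()); s=bot.read_state(); print(s['time_s'],s['position'],s['force'],s['opening'])"
```

```text
the job is handed in; nothing more can be done
None
the job is handed in; nothing more can be done
```

I flipped the cam lever over, gripped the bow handle and pulled the carrier about 118 mm out to the mark. I handed it in at about 10.5 s of the 43 s, still holding it and pressing it down. The interface reports no verdict.

My last checks before handing in:
- **Position:** the carrier's end was about 0.4 mm short of the mark line in the top view. The scene view gave about 0.9 mm short, but only from two image columns because the reader's dark window no longer showed behind the end edge.
- **Flat and straight:** the tool height stayed constant to about 0.2 mm through the pull and at the mark, and the carrier's end was square to the deck to within 0.01 rad. I did not measure the tilt directly.
- **Hold:** the gripper was closed on the bar (opening 0.10) with about 14 N of downward press and the arm at rest.
- **Rack and bystanders:** the rack stood upright in its seat, and the bottle, spare rack and pipette had not visibly moved. I judged these by eye from the pictures.
- **Lever:** the ball was hidden behind the arm, so its angle is inferred. The rod runs over to the robot's side and no ball shows where an angle below about 1.6 rad would put it. This also matches the finger's end position in the push.

One check disagreed along the way. An apparent lower edge of the carrier suggested 3 mm left to go instead of 7. It turned out to be the reader's dark window showing behind the end, so I went by the top edge.

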